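Turn the wheelchair wheel to bring its valve stem upright

TASK

Turn the wheelchair wheel on the blue stand by pushing its spokes round with the fingertips, until the valve is at the very bottom and its stem points straight up at the hub, ready for the pump; then take the hand away and leave the wheel standing still. Only push the spokes, never pinch them, and keep the hand and arm off the valve stem and off the tyre, whose rim glue is still wet. Leave the tools and parts around it where they lie.

Things in the scene. Friction and masses are not known exactly. Their poses are not given: they have to be found in the camera images.
- wheel (a joint): wheel's rotation, rad: 0 (or 2 pi) = valve at the bottom, stem straight up, one spoke straight up. Grows as the wheel turns clockwise seen from its open side (away from the A-frame). Starts at 2.5 to 3.8 (valve high); can go past 0 and 2 pi. The bearing drags steadily (0.3 N m: 5 N at 60 mm from the axle), so the wheel stays where a slow push leaves it.
- hub (a point): centre of the wheel, on its axle, 180 above the bench, half-way through the tyre's width. Frame fixed to the stand: x along the level axle, from the open side towards the A-frame (the open side faces the robot's left); y level, to the left seen from the open side; z up. Hub: radius 27, reaches x = -26; rim: inner radius 100. The gaps between spokes are open. Sizes in mm
- spoke_sides_ccw: of all five silver spokes, the long sides facing anticlockwise seen from the open side (push these to turn the wheel clockwise). Origin at the wheel's centre, turns with it; its z lies along one spoke. The spokes are straight, 18 wide, 72 degrees apart, from hub to rim; in depth they reach from x = -20 (open side) to x = +4 in the hub frame. Sizes in mm
- spoke_sides_cw: the same spokes' long sides facing clockwise seen from the open side (push these to turn the wheel anticlockwise); origin and axes the same. Sizes in mm
- valve_tip (a point): end of the valve stem's yellow cap, 62 from the axle, half-way between two spokes, at x = 0 of the hub frame. Its z axis lies along the stem from rim to hub and turns with the wheel; it points straight up when the job is done. Sizes in mm
- valve: the valve stem, 38 long and 8 to 13 thick, standing out of the rim towards the hub (rubber foot, brass, yellow cap); origin at its foot on the rim, 100 from the axle; z along the stem towards the hub. Sizes in mm
- tyre: grey tyre, 302 across, 218 inside, 42 wide (21 either side of the wheel's centre plane); origin at the wheel's centre, turns with the wheel. Sizes in mm
- wheel_stand: blue stand, bolted down: plate 280 wide, 10 high, reaching 80 from the wheel's centre plane on the open side, and an A-frame on the other side of the wheel, 40 and more from that plane; origin on the bench below the wheel's centre, axes as the hub frame. Sizes in mm
- tyre_pump: hand pump lying on the bench, 230 x 90 x 34 (aluminium barrel, black head and T-handle), in mm; origin under its middle; loose, to be left alone
- tyre_lever: blue plastic tyre lever lying flat, about 120 x 24 x 12 mm; origin under its middle; loose, to be left alone
- spanner: steel spanner lying flat, 150 long mm; origin under its middle; loose, to be left alone
- screwdriver: screwdriver with an orange handle lying flat, 190 long mm; origin under its middle; loose, to be left alone
- multimeter: yellow and black multimeter lying flat, 165 x 82 x 45 mm; origin under its middle; loose, to be left alone
- controller_board: green circuit board on short brass feet, 140 x 90 and 40 high with its capacitors, in mm; origin under its middle; loose, to be left alone
- grease_pot: white pot with a red lid, 60 across, 70 high mm; origin under its middle; loose, to be left alone
- parts_dish: open grey dish of nuts, 85 x 65 x 24 mm; origin under its middle; loose, to be left alone

How it is judged:
By the outcome, as a careful person would: the job done as asked, in the order asked, and still so for the second after the job is handed in, with the robot touching nothing.
It also fails if it takes over 58 s, if anything falls off the work surface, if the arm or the gripper's body presses on something with over 40 N, if the wrist force passes 120 N, or if a joint passes its speed limit or range.

ROBOT

A 6-joint arm with a two-finger parallel gripper is mounted at the origin on the work surface. World frame = base frame: x ahead of the robot, y to its left, z up, the work surface at z = 0. Lengths are in m, angles in rad, forces in N, time in s.
With the tool pointing down it reaches from about 0.275 to 0.825 m from the base axis. Payload 4.9 kg.
Tool frame: the origin (TCP) lies midway between the tips of the shut fingers; the grasp point (between the pads) lies 19 mm behind it (grip_point_offset is the distance from the TCP to the grasp point, in m); z points along the fingers, x is the direction in which the jaws open and shut, and the axes are right-handed (so a half turn about z gives the same grasp; the last joint's range is limited). The gripper opens to 85 mm and grips with 20 to 120 N. Pads are 22 mm wide; open, the fingers measure 114 mm over their backs; the gripper's body (76 mm by 85 mm) begins 54 mm behind the grasp point. The pads swing forward as they close: fully open they stand 13 mm farther back than shut.
Start: joints at [-1.468, 0.326, -0.193, 1.052, 0, 1.437], TCP at [0.129, -0.535, 0.205] pointing down, gripper open.
Joint ranges: [-2.65, 2.65], [-0.97, 1.79], [-1.3, 1.35], [-1.93, 2.1], [-1.47, 1.37], [-3.14, 3.14]. Speed limits (rad/s): [2.57, 2.57, 3.14, 3.14, 3.14, 3.14].

INTERFACE

Orientations are given as a rotation vector (axis times angle).
In Python, from cell import * gives the robot as it stands. Calls block until the motion is done:
- movep(position, orientation): joint-space move of the TCP to a pose.
- move_l(position, velocity=0.15, rot=None, until_force=None): straight line of the TCP; rot=None keeps the orientation; velocity is the mean speed in m/s. With until_force (N) it stops when the force on the tool has changed by that much, and returns True; else False.
- set_joints(angles): joint-space move.
- let_go() and grab(newtons=None): open the fingers fully, or close them until they stop; newtons is the grip in N (None keeps the last).
- sleep(seconds).
- ik(position, orientation): joint angles nearest the present ones, or None.
- get_state(): the state.
- grab_frame(name): name is "scene" or "top" or "wrist"; returns a dict with "img" (420x560x3 uint8, red, green, blue), "fx", "fy", "cx", "cy" (pixels), "cam_to_world" (4x4, takes a point from camera to world coordinates); the wrist camera has in their place "T_tool_cam" (4x4, takes a point from camera to tool coordinates, whose origin is the TCP and whose axes are the tool frame's). Camera axes: x right, y down, z forward; pixel columns grow to the right and rows downward; lengths in m; the calibration is good to about 2 mm. The wrist camera is an equidistant fisheye: a pixel r from the principal point sees the ray r / f radians off the axis. A picture is of the moment at which its call begins: read the wrist's pose just before it. There is no depth.
A pose or a line that the arm cannot do raises MotionError and nothing moves.
- sign_off(): hands the job in, once; it reports no verdict.
Trained networks look in the newest picture that a camera, given by its name, has taken for a name from the list of things; names that differ only in an ending like _2 or _b are one class to them, and where a whole thing is asked for, a point or a joint stands for the part that bears it (a point fixed in the world has none). Each returns a list of dicts, best first, with "score" (0 to 1); they miss things now and then, are a little off and sometimes report something else, mostly with a low value. They report only what shows in the picture. A call takes as long as a camera call.
- spot_in(camera, name): "centre" ([column, row] in pixels, amid what is visible of it).
- silhouettes(camera, name): "mask" (420x560 bool, what is visible of it) and "centre" ([column, row] in pixels, amid what is visible of it).
- tip_of(camera, name): "centre" ([column, row] in pixels: a listed point, or the origin of a listed thing).
The state is a dict: "clock": time; "q": joint angles; "joint_velocities": joint speeds; "tau": joint torques, N m; "position": TCP position; "eef_rot": TCP orientation; "contact_force": force on the tool from outside, world axes, zero at the start; "wrist_torque": the same for the moment, N m; "finger_gap": opening from 0.0 (shut) to 1.0 (fully open).
Only numpy, scipy, OpenCV 4.12 (cv2) and the standard library are available. Lean on these libraries where they do the work, as an engineer would, in place of code of your own. Each camera call takes 0.05 s, during which the arm holds its last target.

## Working session

There is one attempt and no reset: what is moved stays moved. The work goes in short steps, each a Python script; the robot and the scene stay as the last script left them, time stands still between calls to the robot, and variables do not carry over. Pictures are saved under pics/ and viewed, and the job is handed in when it is done.

```bash
mkdir -p pics; ls
python3 - <<'E'
from cell import *
import cv2
for c in ["scene","top","wrist"]:
    f=grab_frame(c); cv2.imwrite(f"pics/{c}0.png",f["img"][:,:,::-1])
    print(c,f["fx"],f["cx"],f["cy"]); print(f.get("cam_to_world",f.get("T_tool_cam")))
    for n in ["hub","valve_tip","wheel_stand","valve","tyre"]:
        print(n,[(r["score"],r["centre"]) for r in tip_of(c,n)[:3]])
print(get_state())
E
```

```text
pics
scene 443.8174906445101 275.1195205348751 205.569706706139
[[-0.1403578   0.60969259 -0.78011194  1.48000643]
 [ 0.98990005  0.10228075 -0.09816588  0.12543826]
 [ 0.01993943 -0.7860112  -0.61789062  0.95847761]
 [ 0.          0.          0.          1.        ]]
hub [(0.97, [295.3, 228.2])]
valve_tip []
wheel_stand [(0.77, [291.8, 274.8])]
valve []
tyre [(0.84, [297.1, 227.7])]
top 424.48672306811415 277.7942027820356 218.27970403916606
[[-0.01953509 -0.99802965  0.05962552  0.39586771]
 [-0.99969387  0.01859239 -0.01632435 -0.0017098 ]
 [ 0.0151836  -0.05992616 -0.99808733  1.30374591]
 [ 0.          0.          0.          1.        ]]
hub []
valve_tip [(0.69, [154.7, 200.5])]
wheel_stand [(0.86, [247.5, 182.8])]
valve []
tyre [(0.63, [245.5, 171.3]), (0.46, [391.2, 230.4]), (0.17, [102.2, 199.6])]
wrist 325.19226210127806 278.1033995734386 210.68802621142225
[[ 9.99999558e-01  9.37176284e-04 -7.30281350e-05 -3.23788531e-04]
 [-8.78156247e-04  9.59084699e-01  2.83117942e-01 -7.19544307e-02]
 [ 3.35371588e-04 -2.83117753e-01  9.59085098e-01 -1.68629941e-01]
 [ 0.00000000e+00  0.00000000e+00  0.00000000e+00  1.00000000e+00]]
hub []
valve_tip []
wheel_stand []
valve []
tyre []
{'clock': 0.9, 'q': array([-1.46819018e+00,  3.26179489e-01, -1.92600832e-01,  1.05204032e+00,
       -2.49309037e-05,  1.43656925e+00]), 'joint_velocities': array([ 8.38237433e-04, -2.60082137e-05,  1.83523341e-03,  7.99879719e-04,
        3.08234649e-04,  9.36820247e-04]), 'tau': array([ 5.81818676e-05, -4.43311465e+01,  2.62761104e+01,  7.01156623e-04,
       -2.12456184e-04, -7.00048787e-06]), 'position': array([ 0.1290325 , -0.53464925,  0.2048917 ]), 'eef_rot': array([-2.46832571e+00,  1.94344330e+00,  5.47037047e-05]), 'contact_force': array([0.33078307, 0.39178055, 1.31733787]), 'wrist_torque': array([0.05809343, 0.05088233, 0.00829793]), 'finger_gap': 0.9972182097537677}
```

View pics/scene0.png

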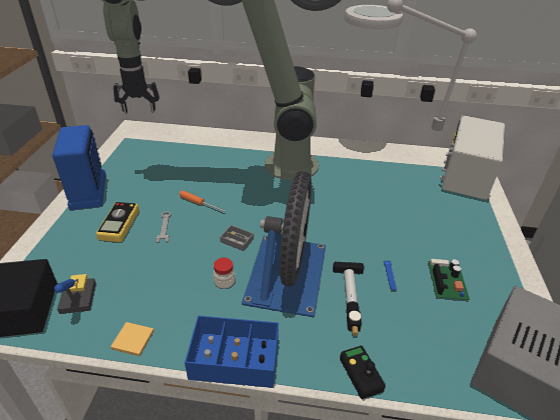

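View pics/top0.png

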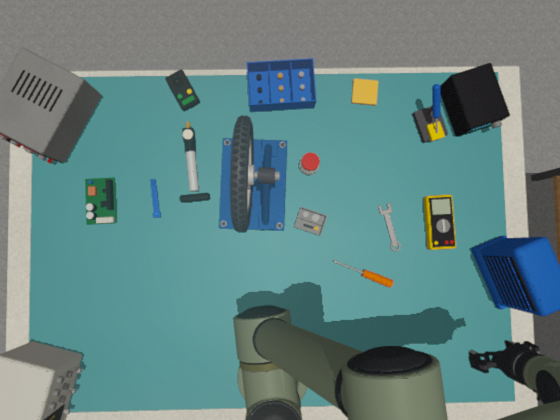

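```bash
cat > h.py <<'E'
from cell import *
import numpy as np, cv2
from scipy.spatial.transform import Rotation as R
def ray(f,px):
    M=f["cam_to_world"]; d=np.array([(px[0]-f["cx"])/f["fx"],(px[1]-f["cy"])/f["fy"],1.0])
    return M[:3,3],M[:3,:3]@d
def onz(f,px,z):
    o,d=ray(f,px); return o+d*(z-o[2])/d[2]
def proj(f,p):
    M=np.linalg.inv(f["cam_to_world"]); c=np.atleast_2d(p)@M[:3,:3].T+M[:3,3]
    return np.c_[c[:,0]/c[:,2]*f["fx"]+f["cx"],c[:,1]/c[:,2]*f["fy"]+f["cy"]]
def hubR(yaw): # columns hub axes in world; yaw=0: hub x=-y world,y=+x world
    return R.from_euler('z',yaw).as_matrix()@np.array([[0,1,0],[-1,0,0],[0,0,1.]])
E
python3 - <<'E'
from h import *
s=grab_frame("scene"); 
print("hub scene",onz(s,[295.3,228.2],.18), "tyre",onz(s,[297.1,227.7],.18),"stand",onz(s,[291.8,274.8],0))
ms=silhouettes("scene","tyre")[0]["mask"]
ws=silhouettes("scene","wheel_stand")[0]["mask"]
t=grab_frame("top"); print("stand top",onz(t,[247.5,182.8],0),"tyre",onz(t,[245.5,171.3],.18))
mt=silhouettes("top","tyre")[0]["mask"]; wt=silhouettes("top","wheel_stand")[0]["mask"]
for m in (ms,mt): print(m.sum(),cv2.boundingRect(m.astype(np.uint8)))
np.savez("m.npz",ms=ms,mt=mt,ws=ws,wt=wt)
# fit tyre model to silhouettes
from scipy.optimize import minimize
import math
th=np.linspace(0,2*np.pi,73)[:-1]
def model(f,x,y,yaw):
    A=hubR(yaw); im=np.zeros((420,560),np.uint8)
    # tyre profile: octagon-ish cross-section; sweep quads
    prof=[(-21,.125),(-15,.145),(0,.151),(15,.145),(21,.125),(15,.111),(0,.109),(-15,.111)]
    P=[]
    for d,r in prof:
        p=np.c_[np.full(len(th),d/1000),r*np.cos(th),r*np.sin(th)]@A.T+[x,y,.18]
        P.append(proj(f,p))
    P=np.array(P); n=len(prof)
    for k in range(n):
        for j in range(len(th)):
            q=np.array([P[k,j],P[(k+1)%n,j],P[(k+1)%n,(j+1)%len(th)],P[k,(j+1)%len(th)]])
            cv2.fillConvexPoly(im,np.round(q*16).astype(np.int32),1,shift=4)
    return im>0
def cost(v):
    c=0
    for f,m in ((s,ms),(t,mt)):
        k=model(f,*v); c+=1-(k&m).sum()/max(1,(k|m).sum())
    return c
h=onz(s,[297.1,227.7],.18)
best=min(((cost((h[0],h[1],yw)),yw) for yw in np.radians(np.arange(-30,31,5))))
r=minimize(cost,[h[0],h[1],best[1]],method="Nelder-Mead",options=dict(initial_simplex=[[h[0],h[1],best[1]],[h[0]+.01,h[1],best[1]],[h[0],h[1]+.01,best[1]],[h[0],h[1],best[1]+.08]]))
print(r.x,np.degrees(r.x[2]),r.fun)
for n,f,m in (("s",s,ms),("t",t,mt)):
    im=f["img"][:,:,::-1].copy()
    for mm,c in ((m,(0,0,255)),(model(f,*r.x),(0,255,0))):
        cs,_=cv2.findContours(mm.astype(np.uint8),cv2.RETR_LIST,cv2.CHAIN_APPROX_NONE); cv2.drawContours(im,cs,-1,c,1)
    # plate corners
    A=hubR(r.x[2]); 
    cor=np.array([[-.08,-.14,-.17],[-.08,.14,-.17],[0.1,.14,-.17],[.1,-.14,-.17]])@A.T+[r.x[0],r.x[1],.18]
    cv2.polylines(im,[proj(f,cor).astype(np.int32)],True,(0,255,255),1)
    cv2.imwrite(f"pics/fit_{n}.png",cv2.resize(im[80:340,160:400],None,fx=2.2,fy=2.2))
E
```

```text
hub scene [0.58501357 0.06864018 0.18      ] tyre [0.58220488 0.07318342 0.18      ] stand [0.58562263 0.06712394 0.        ]
stand top [0.5852834  0.06840622 0.        ] tyre [0.59010166 0.06358239 0.18      ]
2200 (280, 171, 32, 116)
2163 (230, 117, 25, 115)
[ 0.58180717  0.0713298  -0.0516767 ] -2.960857070869083 0.28644207010834344
```

```bash
python3 -c "
import cv2,numpy as np
a=cv2.imread('pics/fit_s.png');b=cv2.imread('pics/fit_t.png');cv2.imwrite('pics/fit.png',cv2.resize(np.hstack([a,b]),(800,433)))"
```

```text
(no output)
```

View pics/fit.png

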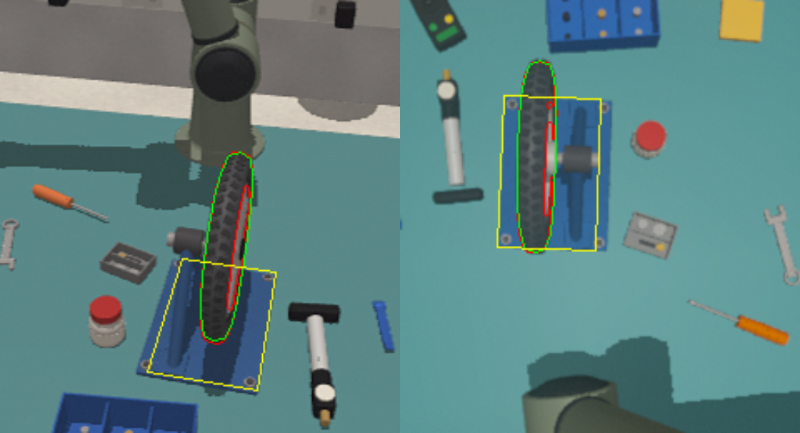

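```bash
cat >> h.py <<'E'
H=np.array([.5818,.0713,.18]); YAW=-.0517; A=hubR(YAW)
def rotv(tilt=0.,roll=0.,swing=0.):
    """tool z along hub +x, tilted down by tilt, swung in level by swing; roll about tool z. roll=0: tool y down(camera up)"""
    z=np.array([1,0,0.]); y=np.array([0,0,-1.]); x=np.cross(y,z)
    M=np.c_[x,y,z]
    M=R.from_euler('z',swing).as_matrix()@R.from_euler('y',tilt).as_matrix()@M@R.from_euler('z',roll).as_matrix()
    return R.from_matrix(A@M).as_rotvec()
def hp(x,r,ang): # position in hub coordinates: ang clockwise from up seen from open side (mm, rad)
    return H+A@np.array([x,-r*np.sin(ang),r*np.cos(ang)])/1000
E
python3 - <<'E'
from h import *
for tilt in (0,20,35,50):
  for roll in (0,90,-90,180):
    for sw in (-30,0,30):
      row=""
      rv=rotv(*np.radians([tilt,roll,sw]))
      for x in (-120,0):
        for a in range(0,360,45):
          q=ik(hp(x,60,np.radians(a)),rv); row+="1" if q is not None else "."
        row+=" "
      print(tilt,roll,sw,row)
  
q=ik(hp(-120,0,0),rotv()); print(q)
q=ik(hp(-120,0,0),rotv(np.radians(30))); print(q)
E
```

```text
0 0 -30 ........ ........ 
0 0 0 ........ ........ 
0 0 30 ..11.... .111.... 
0 90 -30 ........ ........ 
0 90 0 ........ ........ 
0 90 30 ..11.... .111.... 
0 -90 -30 ........ ........ 
0 -90 0 ........ ........ 
0 -90 30 ..11.... .111.... 
0 180 -30 ........ ........ 
0 180 0 ........ ........ 
0 180 30 ..11.... .111.... 
20 0 -30 ........ ........ 
20 0 0 ..111... 11111111 
20 0 30 11111111 11111111 
20 90 -30 ........ ........ 
20 90 0 ..111... 11111111 
20 90 30 11111111 11111111 
20 -90 -30 ........ ........ 
20 -90 0 ..111... 11111111 
20 -90 30 11111111 11111111 
20 180 -30 ........ ........ 
20 180 0 ..111... 11111111 
20 180 30 11111111 11111111 
35 0 -30 ........ .1111... 
35 0 0 11111111 11111111 
35 0 30 11111111 11111111 
35 90 -30 ........ .1111... 
35 90 0 11111111 11111111 
35 90 30 11111111 11111111 
35 -90 -30 ........ .1111... 
35 -90 0 11111111 11111111 
35 -90 30 11111111 11111111 
35 180 -30 ........ .1111... 
35 180 0 11111111 11111111 
35 180 30 11111111 11111111 
50 0 -30 .11111.. 11111111 
50 0 0 11111111 11111111 
50 0 30 11111111 11111111 
50 90 -30 .11111.. 11111111 
50 90 0 11111111 11111111 
50 90 30 11111111 11111111 
50 -90 -30 .11111.. 11111111 
50 -90 0 11111111 11111111 
50 -90 30 11111111 11111111 
50 180 -30 .11111.. 11111111 
50 180 0 11111111 11111111 
50 180 30 11111111 11111111 
None
[ 0.57304773  1.10412364  0.66462767  1.92318795 -0.7788234  -0.60627203]
```

Run:
```python
from h import *
d=R.from_euler('xyz',[np.pi,0,0])
s=get_state(); 
T0=R.from_rotvec(s["eef_rot"])
p1=np.array([.083,-.345,.42])
print(ik(p1,s["eef_rot"]))
movep(p1,s["eef_rot"]); print(get_state()["clock"])
q=np.array(get_state()["q"]); q[0]=.75; set_joints(q); s=get_state(); print(s["clock"],s["position"])
rv=rotv(*np.radians([35,0,15]))
for x,z in ((-150,40),(-130,60),(-150,60),(-120,40)):
    p=H+A@np.array([x,0,z])/1000; print(x,z,p,ik(p,rv))
```

```text
[-1.54367095e+00 -1.04304480e-01 -1.43872731e-01  1.53124135e+00
  3.74557985e-05  1.36115130e+00]
2.3167
4.7 [0.20462569 0.29054247 0.41894981]
-150 40 [0.58955155 0.22109958 0.22      ] [ 0.63636005  0.86928929  0.38483152  1.61973969 -0.84181428 -0.90113428]
-130 60 [0.58851801 0.2011263  0.24      ] [ 0.61441218  0.81941407  0.34043332  1.60368448 -0.85277085 -0.92986211]
-150 60 [0.58955155 0.22109958 0.24      ] [ 0.63636005  0.85597726  0.4097587   1.65797889 -0.84181428 -0.90113428]
-120 40 [0.58800124 0.19113966 0.22      ] [ 0.60312559  0.81637911  0.28377774  1.53870134 -0.85824325 -0.94491357]
```

Run:
```python
from h import *
rv=rotv(*np.radians([35,0,15]))
movep(H+A@np.array([-150,0,40])/1000,rv)
grab(20)
s=get_state(); f=grab_frame("wrist"); cv2.imwrite("pics/w1.png",f["img"][:,:,::-1])
print(s["clock"],s["position"],s["finger_gap"])
for n in ["hub","valve_tip","valve","spoke_sides_cw","tyre"]:
    print(n,[(r["score"],r["centre"]) for r in tip_of("wrist",n)[:3]])
np.savez("w1.npz",img=f["img"],p=s["position"],r=s["eef_rot"],f=[f["fx"],f["fy"],f["cx"],f["cy"]],T=f["T_tool_cam"])
```

```text
7.4167 [0.58953046 0.22106933 0.21993527] -0.0005816560905692927
hub [(0.95, [315.0, 141.7])]
valve_tip [(0.84, [283.7, 85.3]), (0.17, [380.5, 67.5])]
valve [(0.66, [259.7, 50.5])]
spoke_sides_cw [(0.95, [316.0, 139.7])]
tyre [(0.19, [381.2, 65.2])]
```

View pics/w1.png

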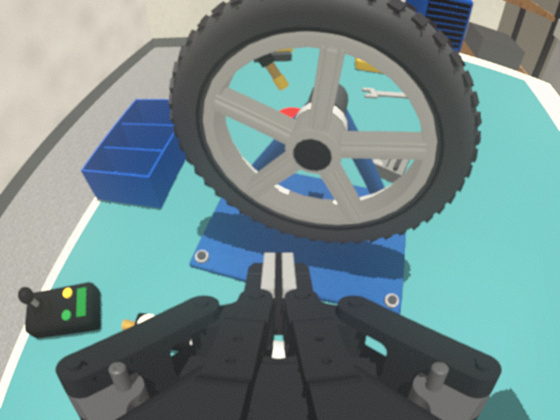

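```bash
cat >> h.py <<'E'
def wl(f): return dict(fx=f["fx"],fy=f["fy"],cx=f["cx"],cy=f["cy"],T=np.array(f["T_tool_cam"]))
def wcam(p,rv,T):
    B=np.eye(4); B[:3,:3]=R.from_rotvec(rv).as_matrix(); B[:3,3]=p; return B@T
def wproj(f,C,P):
    c=(np.atleast_2d(P)-C[:3,3])@C[:3,:3]; t=np.arctan2(np.hypot(c[:,0],c[:,1]),c[:,2]); a=np.arctan2(c[:,1],c[:,0])
    return np.c_[f["cx"]+f["fx"]*t*np.cos(a),f["cy"]+f["fy"]*t*np.sin(a)]
def wray(f,C,px):
    u=(px[0]-f["cx"])/f["fx"];v=(px[1]-f["cy"])/f["fy"];t=np.hypot(u,v)
    return C[:3,3],C[:3,:3]@np.array([u/t*np.sin(t),v/t*np.sin(t),np.cos(t)])
def onhub(f,C,px,x):  # -> hub coords mm on plane hub x
    o,d=wray(f,C,px); o=A.T@(o-H)*1000; d=A.T@d; return o+d*(x-o[0])/d[0]
def cwang(h): return np.arctan2(-h[1],h[2])  # clockwise from up
def overlay(f,C,wheel,name,H2=None):
    im=f["img"][:,:,::-1].copy(); th=np.linspace(0,2*np.pi,100)
    P=lambda h: np.round(wproj(f,C,H+np.array(h)@A.T/1000)*8).astype(np.int32)
    circ=lambda x,r:np.c_[np.full(100,x),r*np.cos(th),r*np.sin(th)]
    for x,r,c in ((-26,27,(0,0,255)),(-20,100,(0,255,0)),(0,151,(255,0,0))): cv2.polylines(im,[P(circ(x,r))],True,c,1,shift=3)
    for k in range(5):
        a=wheel+k*2*np.pi/5; e=np.array([0,-np.sin(a),np.cos(a)]); n=np.array([0,-np.cos(a),-np.sin(a)])
        for s in (-9,9): cv2.polylines(im,[P([[-20,0,0]+e*27+n*s,[-20,0,0]+e*100+n*s])],False,(0,255,255),1,shift=3)
    a=wheel+np.pi; e=np.array([0,-np.sin(a),np.cos(a)]); cv2.polylines(im,[P([e*62,e*100])],False,(255,0,255),1,shift=3)
    cv2.imwrite(name,cv2.resize(im[0:260,120:520],(800,520)))
E
python3 - <<'E'
from h import *
z=np.load("w1.npz"); f=dict(fx=z["f"][0],fy=z["f"][1],cx=z["f"][2],cy=z["f"][3],T=z["T"],img=z["img"])
C=wcam(z["p"],z["r"],z["T"])
print("hubproj",wproj(f,C,H), "det",onhub(f,C,[315,141.7],0), onhub(f,C,[316,139.7],0))
v=onhub(f,C,[283.7,85.3],0); fo=onhub(f,C,[259.7,50.5],0); print(v,np.hypot(*v[1:]),cwang(v),fo,np.hypot(*fo[1:]),cwang(fo))
w=cwang(v)+np.pi; print("wheel",w)
overlay(f,C,w,"pics/o1.png")
E
```

```text
hubproj [[318.87027446 139.69423708]] det [ 0.          3.51607283 -3.32005952] [ 2.84217094e-14  2.74809439e+00 -6.44876755e-01]
[ 0.         35.26779574 53.95085129] 64.45550226079875 -0.5789734926792676 [-2.84217094e-14  5.60112591e+01  8.53272638e+01] 102.06861954676748 -0.5808812035940808
wheel 2.5626191609105256
```

View pics/o1.png

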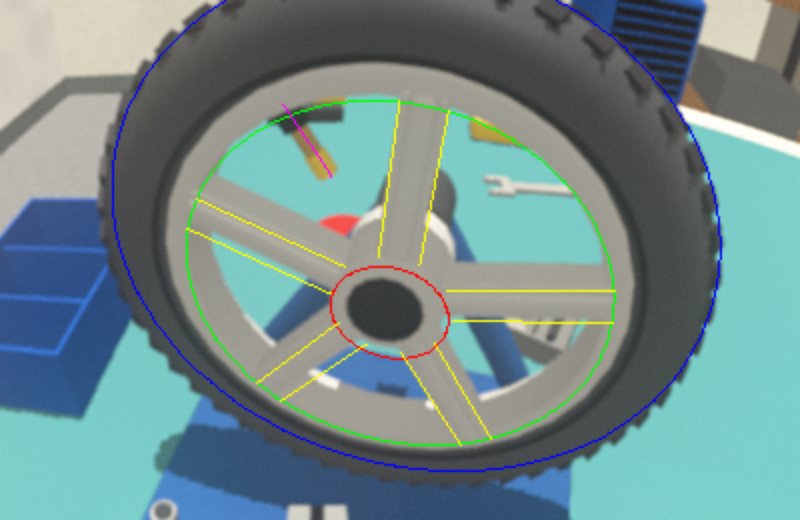

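```bash
sed -i 's/^H=np.array.*YAW/H=np.array([.5843,.0700,.18]); YAW/' h.py
python3 - <<'E'
from h import *
z=np.load("w1.npz"); f=dict(fx=z["f"][0],fy=z["f"][1],cx=z["f"][2],cy=z["f"][3],T=z["T"],img=z["img"])
C=wcam(z["p"],z["r"],z["T"])
v=onhub(f,C,[283.7,85.3],0); fo=onhub(f,C,[259.7,50.5],0); print(np.hypot(*v[1:]),cwang(v),np.hypot(*fo[1:]),cwang(fo))
overlay(f,C,cwang(v)+np.pi-.01,"pics/o2.png")
for t in (10,15,20,25):
  for sw in (0,10,15,20,25):
    rv=rotv(*np.radians([t,0,sw])); zt=R.from_rotvec(rv).as_matrix()[:,2]
    print(t,sw,"".join("1" if ik(hp(6,65,np.radians(a)),rv) is not None else "." for a in range(270,60,-15)),
     "".join("1" if ik(hp(6,65,np.radians(a))-.08*zt,rv) is not None else "." for a in range(270,60,-15)))
rv=rotv(*np.radians([20,0,20]));print(ik(hp(6,65,np.radians(180)),rv),ik(hp(6,65,np.radians(90)),rv))
E
```

```text
Traceback (most recent call last):
  File "h.py", line 14
    H=np.array([.5843,.0700,.18]); YAW)
                                      ^
SyntaxError: unmatched ')'
```

```bash
sed -i 's/^H=np.array.*/H=np.array([.5843,.0700,.18]); YAW=-.0517; A=hubR(YAW)/' h.py
python3 - <<'E'
from h import *
z=np.load("w1.npz"); f=dict(fx=z["f"][0],fy=z["f"][1],cx=z["f"][2],cy=z["f"][3],T=z["T"],img=z["img"])
C=wcam(z["p"],z["r"],z["T"])
v=onhub(f,C,[283.7,85.3],0); fo=onhub(f,C,[259.7,50.5],0); print(np.hypot(*v[1:]),cwang(v),np.hypot(*fo[1:]),cwang(fo))
overlay(f,C,cwang(v)+np.pi-.01,"pics/o2.png")
for t in (10,15,20,25):
  for sw in (0,10,15,20,25):
    rv=rotv(*np.radians([t,0,sw])); zt=R.from_rotvec(rv).as_matrix()[:,2]
    print(t,sw,"".join("1" if ik(hp(6,65,np.radians(a)),rv) is not None else "." for a in range(270,60,-15)),
     "".join("1" if ik(hp(6,65,np.radians(a))-.08*zt,rv) is not None else "." for a in range(270,60,-15)))
rv=rotv(*np.radians([20,0,20]));print(ik(hp(6,65,np.radians(180)),rv),ik(hp(6,65,np.radians(90)),rv))
E
```

```text
62.66245814281599 -0.5545280815183674 100.4457512432103 -0.5656723205478654
10 0 ....1111111111 ..............
10 10 11111111111111 ...11111111111
10 15 11111111111111 11111111111111
10 20 11111111111111 11111111111111
10 25 11111111111111 11111111111111
15 0 11111111111111 ......11111111
15 10 11111111111111 11111111111111
15 15 11111111111111 11111111111111
15 20 11111111111111 11111111111111
15 25 11111111111111 11111111111111
20 0 11111111111111 ...11111111111
20 10 11111111111111 11111111111111
20 15 11111111111111 11111111111111
20 20 11111111111111 11111111111111
20 25 11111111111111 11111111111111
25 0 11111111111111 11111111111111
25 10 11111111111111 11111111111111
25 15 11111111111111 11111111111111
25 20 11111111111111 11111111111111
25 25 11111111111111 11111111111111
[ 0.5104728   0.87910766 -0.13370189  1.08438194 -1.16410681 -1.00668627] [ 0.57296413  0.74684164 -0.23638095  1.22956974 -1.1295756  -0.87990471]
```

View pics/o2.png

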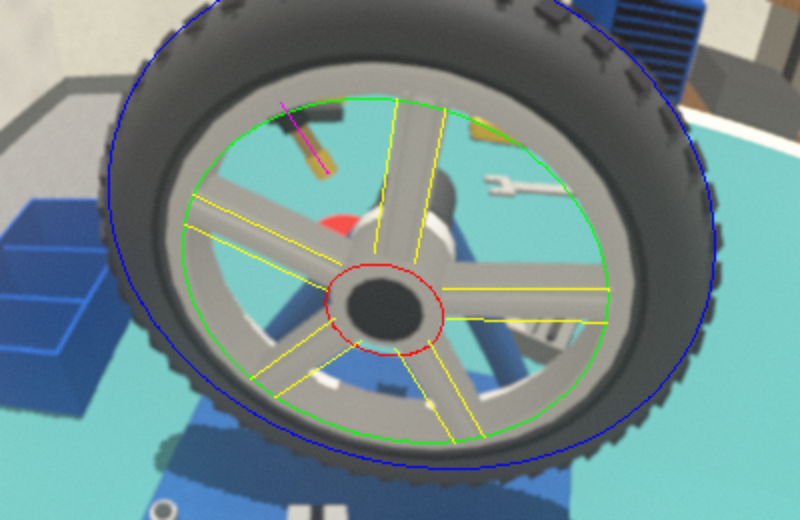

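```bash
cat >> h.py <<'E'
RV=rotv(*np.radians([15,0,15])); ZT=R.from_rotvec(RV).as_matrix()[:,2]
D=np.radians
def st(tag=""):
    s=get_state(); print(tag,round(s["clock"],2),np.round(s["contact_force"],1),np.round(A.T@(s["position"]-H)*1000,1)); return s
def look(n):
    s=get_state(); f=grab_frame("wrist"); cv2.imwrite(f"pics/{n}.png",f["img"][:,:,::-1])
    C=wcam(s["position"],s["eef_rot"],f["T_tool_cam"]); np.savez(n+".npz",img=f["img"],C=C)
    w=None
    for nm in ("valve_tip","valve"):
        for r in tip_of("wrist",nm)[:1]:
            h=onhub(f,C,r["centre"],0); w2=(cwang(h)+np.pi)%(2*np.pi); print(nm,r["score"],r["centre"],"r",np.hypot(*h[1:]).round(1),"wheel",round(w2,4))
            if w is None: w=w2
    for r in tip_of("wrist","hub")[:1]: print("hub",r["score"],onhub(f,C,r["centre"],0).round(1))
    if w is not None: overlay(f,C,w,f"pics/{n}_o.png")
    return w
E
python3 - <<'E'
from h import *
a=D(258); p=hp(6,65,a)
movep(p-.09*ZT,RV); st()
f=get_state()
print(move_l(p,.06,until_force=6)); st("in")
look("w2")
E
```

```text
8.17 [0.4 1.1 0.6] [-77.3  40.8   7.8]
False
in 9.82 [-0.2  0.1  0.2] [  5.6  63.6 -13.5]
valve_tip 0.59 [346.4, 146.0] r 60.8 wheel 2.5969
valve 0.58 [297.8, 66.0] r 100.7 wheel 2.5793
```

View pics/w2.png

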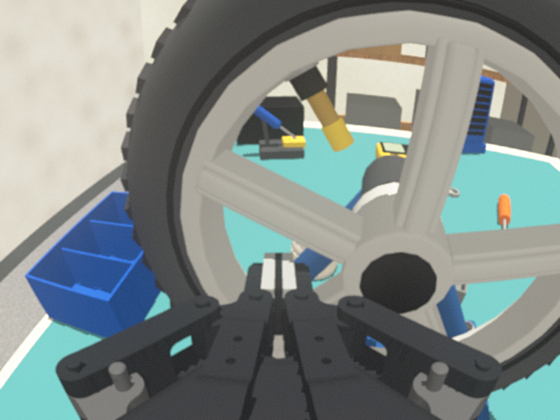

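Run:
```python
from h import *
for a in range(248,150,-10):
    move_l(hp(6,65,D(a)),.06)
    s=st(a)
    if np.linalg.norm(s["contact_force"])>25: print("STOP"); break
look("w3")
```

```text
248 10.36 [ 0.5 -0.1 -0.1] [  6.1  59.9 -25.1]
238 10.7 [ 0.4 -0.7  0.3] [  6.1  54.8 -34.9]
228 11.04 [0.8 0.9 1.3] [  5.8  48.2 -43.6]
218 11.38 [-0.1  0.5  0.6] [  6.1  39.4 -51.8]
208 11.72 [-1.5  5.6  0.9] [  5.4  30.1 -57.5]
198 12.07 [-1.6  9.6  4.5] [  4.7  20.2 -61.3]
188 12.41 [-1.3  9.7  4.4] [  4.6   9.3 -63.7]
178 12.75 [-1.7  7.8  5.5] [  4.7  -1.8 -64.1]
168 13.09 [-0.1  5.5  4.3] [  5.  -13.  -62.8]
158 13.43 [1.2 5.  0.5] [  5.4 -24.  -60.1]
valve_tip 0.85 [148.0, 191.4] r 62.3 wheel 1.0387
valve 0.97 [112.4, 213.6] r 104.6 wheel 1.0398
hub 0.84 [ 0.   2.  -0.5]
```

View pics/w3.png

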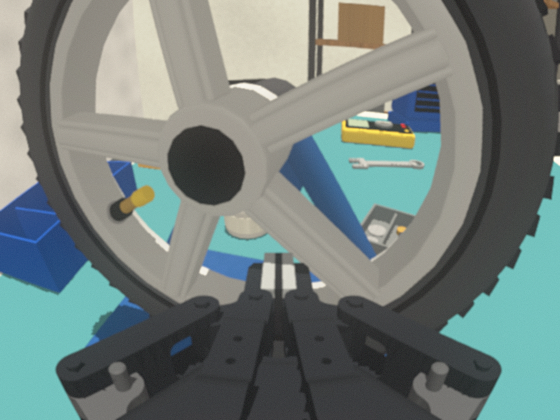

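Run:
```python
from h import *
for a in (148,138,128,118,112):
    move_l(hp(6,65,D(a)),.06)
    s=st(a)
    if np.linalg.norm(s["contact_force"])>25: print("STOP"); break
look("w4")
```

```text
148 13.97 [-0.9 -0.2  0.7] [  6.5 -35.  -55.6]
138 14.32 [-0.4 -0.1 -1.4] [  6.2 -43.8 -48.5]
128 14.66 [0.4 0.1 0.6] [  6.3 -51.6 -40.1]
118 15.0 [ 0.3  0.1 -0.6] [  6.3 -57.7 -30.4]
112 15.27 [ 0.4  0.4 -0.1] [  6.  -60.3 -24. ]
valve_tip 0.76 [170.6, 274.9] r 61.8 wheel 0.2424
valve 0.63 [168.1, 307.5] r 101.9 wheel 0.2654
hub 0.77 [ 0.   1.9 -1.7]
```

View pics/w4.png

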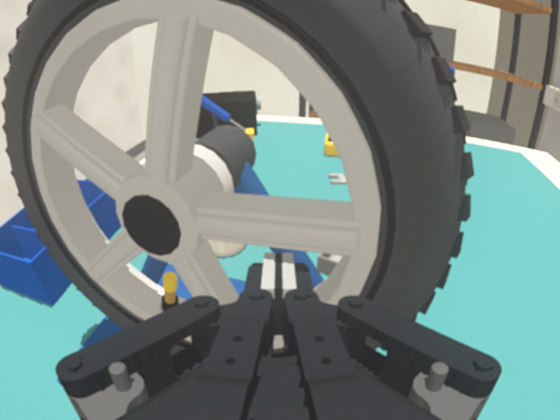

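Run:
```python
from h import *
for a in (108,105,102):
    move_l(hp(6,65,D(a)),.015)
    s=st(a)
move_l(hp(6,65,D(105)),.03)
s=get_state(); move_l(s["position"]-.09*ZT,.1); st("out")
rv=rotv(*np.radians([20,0,15])); p=H+A@np.array([-140,0,20])/1000
movep(p,rv); st(); look("w5")
```

```text
108 15.92 [ 1.  -0.3 -3.2] [  5.9 -61.8 -20.1]
105 16.29 [ 1.3  1.  -2.1] [  5.9 -62.7 -16.6]
102 16.67 [ 0.9  1.  -2.1] [  5.9 -63.5 -13.2]
out 17.98 [-0.6  0.3 -0. ] [-77.2 -85.6   6.3]
 18.49 [ 0.3 -0.3 -1. ] [-139.2    0.2   19.6]
valve_tip 0.68 [305.7, 215.7] r 62.6 wheel 0.1181
valve 0.81 [295.7, 242.4] r 103.4 wheel 0.1631
hub 0.6 [0.  2.7 0.5]
```

View pics/w5_o.png

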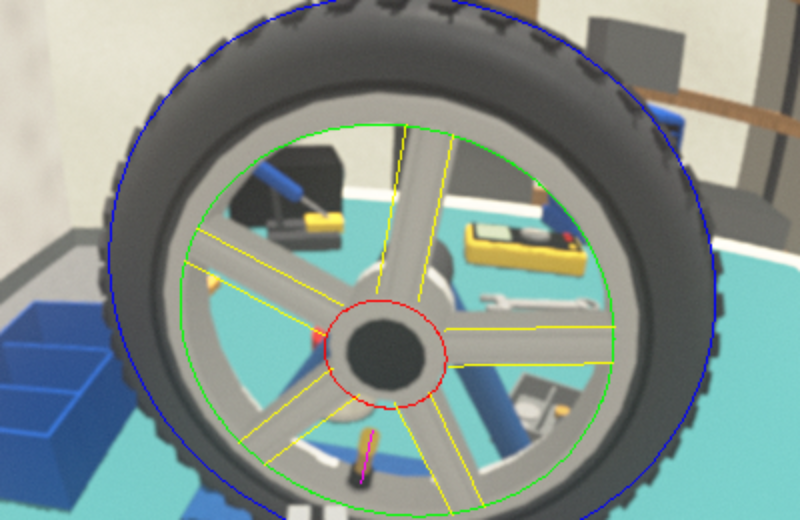

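Run:
```python
from h import *
s=get_state(); f=grab_frame("wrist"); C=wcam(s["position"],s["eef_rot"],f["T_tool_cam"])
d=dict(img=f["img"],C=C,k=[f["fx"],f["fy"],f["cx"],f["cy"]])
out=f["img"][:,:,::-1].copy()
for n,c in (("wheel",(0,0,255)),("spoke_sides_cw",(0,255,255)),("valve",(255,0,255)),("tyre",(255,0,0)),("hub",(0,255,0))):
    r=silhouettes("wrist",n); print(n,[(x["score"],int(x["mask"].sum()),x["centre"]) for x in r[:3]])
    if r:
        d["m_"+n]=r[0]["mask"]; cs,_=cv2.findContours(r[0]["mask"].astype(np.uint8),cv2.RETR_LIST,cv2.CHAIN_APPROX_NONE); cv2.drawContours(out,cs,-1,c,1)
np.savez("w5m.npz",**d); cv2.imwrite("pics/w5m.png",cv2.resize(out[0:300,120:520],(800,600)))
```

```text
wheel [(0.64, 53457, [327.0, 138.9]), (0.46, 357, [299.7, 232.3]), (0.42, 29640, [358.8, 56.6])]
spoke_sides_cw [(0.86, 2236, [278.0, 137.2])]
valve [(0.59, 303, [298.6, 231.1])]
tyre [(0.98, 29918, [359.1, 56.9])]
hub [(0.72, 59470, [326.5, 155.4])]
```

View pics/w5m.png

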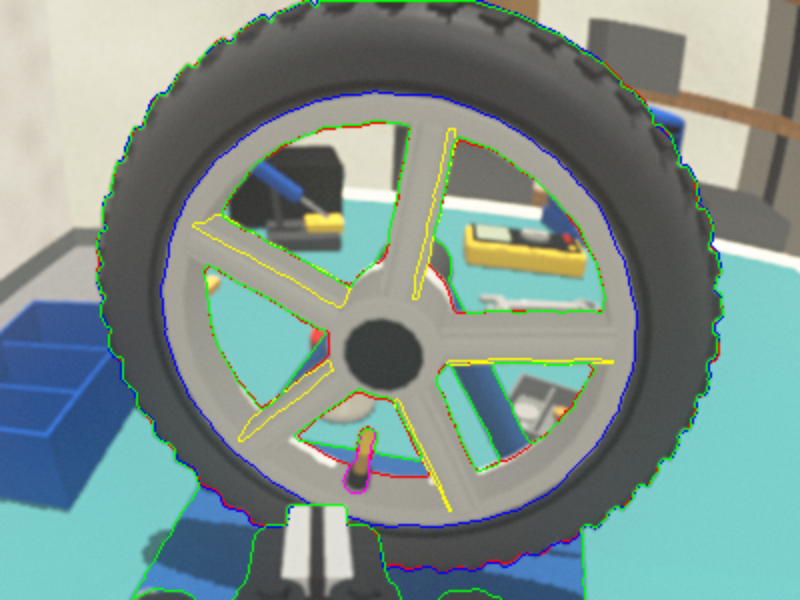

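```bash
cat > fit.py <<'E'
from h import *
from scipy.optimize import minimize
def fitwheel(d,w0,name=None,axes=True):
    f=dict(zip(("fx","fy","cx","cy"),d["k"])); C=d["C"]; m=d["m_wheel"]
    S=4
    P=lambda h,o: wproj(f,C,H+(np.array(h)+o)@A.T/1000)
    def render(w,o):
        im=np.zeros((420*S,560*S),np.uint8)
        for k in range(5):
            a=w+k*2*np.pi/5; e=np.array([0,-np.sin(a),np.cos(a)]); n=np.array([0,-np.cos(a),-np.sin(a)])
            pts=[np.array([x,0,0])+e*r+n*s for x in (-20,4) for r in (15,105) for s in (-9,9)]
            hull=cv2.convexHull((P(pts,o)*S).astype(np.float32)); cv2.fillConvexPoly(im,np.round(hull).astype(np.int32),255)
        return cv2.resize(im,(560,420),interpolation=cv2.INTER_AREA)/255.
    # domain: pixels with r in (40,93) on planes -20 and +4
    V,U=np.mgrid[0:420,0:560]; u=(U-f["cx"])/f["fx"]; v=(V-f["cy"])/f["fy"]; t=np.hypot(u,v)+1e-9
    dd=np.stack([u/t*np.sin(t),v/t*np.sin(t),np.cos(t)],-1)@C[:3,:3].T@A; o0=A.T@(C[:3,3]-H)*1000
    dom=np.ones((420,560),bool)
    for x in (-20,4,20):
        g=(x-o0[0])/dd[...,0]; y=o0[1]+dd[...,1]*g; z=o0[2]+dd[...,2]*g; r=np.hypot(y,z); dom&=(r>42)&(r<95)&(g>0)
    if "m_valve" in d: dom&=cv2.dilate(np.array(d["m_valve"]).astype(np.uint8),np.ones((7,7)))==0
    mf=m.astype(float)
    def c(q): return np.abs(render(q[0],np.array([0,q[1],q[2]]))-mf)[dom].mean()
    def c1(q): return c([q[0],*(off)])
    best=min((minimize(c,[w0+dw,0,0],method="Nelder-Mead",options=dict(initial_simplex=[[w0+dw,0,0],[w0+dw+.05,0,0],[w0+dw,3,0],[w0+dw,0,3]],xatol=1e-3,fatol=1e-5)) for dw in (-.05,.05)),key=lambda r:r.fun)
    print("fit wheel",best.x.round(4),"cost",round(best.fun,4),"dom",dom.sum())
    if name:
        im=d["img"][:,:,::-1].copy()
        cs,_=cv2.findContours((render(best.x[0],np.array([0,best.x[1],best.x[2]]))>.5).astype(np.uint8),cv2.RETR_LIST,cv2.CHAIN_APPROX_NONE); cv2.drawContours(im,cs,-1,(0,0,255),1)
        cv2.imwrite(name,cv2.resize(im[0:300,120:520],(800,600)))
    return best.x
def shoot(n,w0):
    s=get_state(); f=grab_frame("wrist"); C=wcam(s["position"],s["eef_rot"],f["T_tool_cam"])
    d=dict(img=f["img"],C=C,k=[f["fx"],f["fy"],f["cx"],f["cy"]])
    for nm in ("wheel","valve"):
        r=silhouettes("wrist",nm)
        if r: r=max(r,key=lambda x:x["mask"].sum() if nm=="wheel" else x["score"]); d["m_"+nm]=r["mask"]
    np.savez(n+".npz",**d)
    return fitwheel(d,w0,f"pics/{n}_f.png")
if __name__=="__main__":
    fitwheel(dict(np.load("w5m.npz")),.13,"pics/w5f.png")
E
python3 fit.py
```

```text
fit wheel [ 0.1358 -0.4915 -1.1266] cost 0.0279 dom 16116
```

View pics/w5f.png

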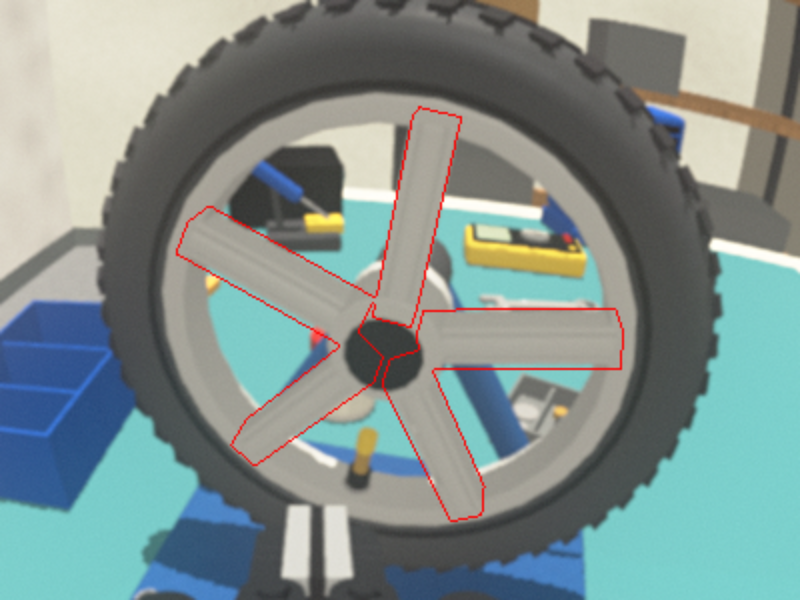

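Run:
```python
from fit import *
p=hp(6,65,D(106)); movep(p-.09*ZT,RV); print(move_l(p,.08,until_force=6))
for a in (101,97,94.4):
    move_l(hp(6,65,D(a)),.015); st(a)
move_l(hp(6,65,D(100)),.03)
s=get_state(); move_l(s["position"]-.09*ZT,.1); st("out")
rv=rotv(*np.radians([20,0,15])); p=H+A@np.array([-140,0,20])/1000
movep(p,rv); st(); shoot("w6",.02)
```

```text
False
101 21.3 [ 1.6  2.  -2.9] [  5.8 -63.8 -12.6]
97 21.75 [ 2.3  2.  -1.3] [  5.9 -64.4  -7.6]
94.4 22.1 [ 1.3  3.3 -1.3] [  5.9 -64.7  -4.7]
out 23.51 [0.4 0.2 0.3] [-77.1 -86.8  11.7]
 24.02 [ 0.3 -0.3  0.2] [-1.392e+02  1.000e-01  1.960e+01]
fit wheel [ 0.0357 -0.4793 -1.5886] cost 0.0816 dom 16121
```

View pics/w6_f.png

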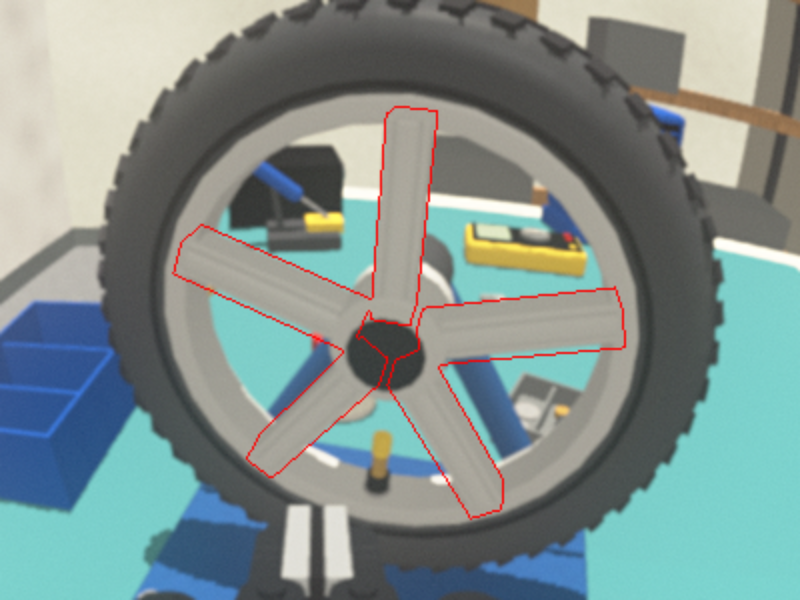

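Run:
```python
from fit import *
p=hp(6,65,D(100)); movep(p-.09*ZT,RV); print(move_l(p,.08,until_force=6))
for a in (96,92.4):
    move_l(hp(6,65,D(a)),.015); st(a)
move_l(hp(6,65,D(99)),.03)
s=get_state(); move_l(s["position"]-.09*ZT,.1); st("out")
rv=rotv(*np.radians([20,0,15])); p=H+A@np.array([-140,0,20])/1000
movep(p,rv); st(); shoot("w7",.0)
look("w7l")
movep(H+A@np.array([-170,20,40])/1000,rotv(*np.radians([35,0,25]))); st(); shoot("w8",.0)
```

```text
False
96 26.4 [ 0.4 -0.2 -1.1] [  5.9 -64.6  -6.7]
92.4 26.82 [ 0.8  2.9 -2.5] [  5.9 -64.9  -2.8]
out 28.27 [ 0.2 -0.5  0.9] [-77.3 -86.8  12.9]
 28.78 [0.  0.2 0.1] [-139.2    0.2   19.6]
fit wheel [ 0.0065 -0.4115 -1.169 ] cost 0.0304 dom 16122
valve_tip 0.64 [309.6, 218.4] r 64.6 wheel 0.0307
valve 0.79 [309.8, 242.6] r 98.3 wheel 6.2791
hub 0.95 [ 0.   0.3 -2.4]
 29.69 [0.1 0.3 0.4] [-169.5   19.2   40.5]
fit wheel [ 0.0154 -0.1234 -2.125 ] cost 0.1124 dom 12185
```

View pics/w7_f.png

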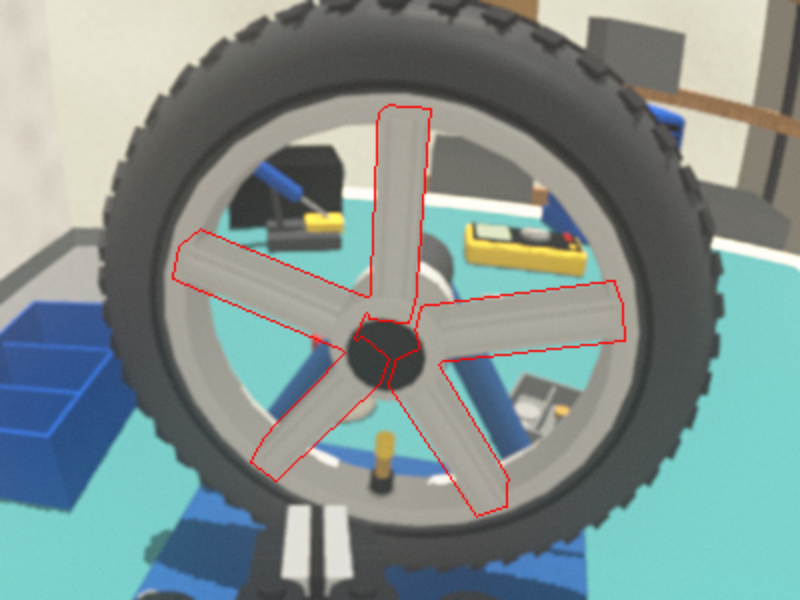

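View pics/w8_f.png

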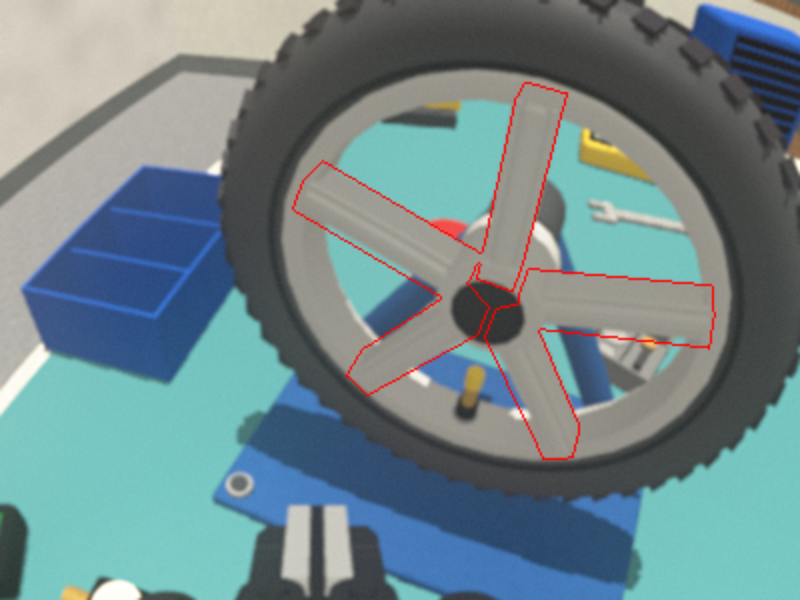

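Run:
```python
from fit import *
s=get_state(); move_l(s["position"]+np.array([-.02,.06,.08]),.12); sleep(.5); s=st(); print(abs(s["joint_velocities"]).max())
f=grab_frame("top"); cv2.imwrite("pics/top9.png",f["img"][:,:,::-1])
sign_off()
```

```text
31.32 [-0.3 -0.9 -0.1] [-228.1   -3.9  117.6]
0.003105581533328043
the job is handed in; nothing more can be done
```

View pics/top9.png

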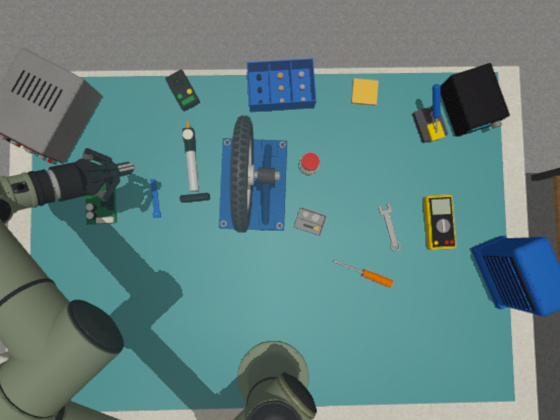

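The valve is at the bottom with its stem pointing up at the hub, to within about 1°, and I handed the job in at 31 s of the 58 s allowed.

- **Pushing:** With the fingers shut, I pushed one spoke anticlockwise through about 2.58 rad. I then withdrew, measured, and made two small corrections. The finger stayed out of the valve's gap, and I saw no contact with the tyre or the valve stem in the wrist pictures. The largest force I read between moves was about 11 N.
- **Final angle:** Fitting the spokes in the wrist camera from two viewpoints gave 0.0065 and 0.015 rad. The second fit had a higher error (cost 0.11 against 0.03), though its outline sat well on the picture.
- **Checks that disagreed:** The networks' direct readings of the valve tip and foot differed a little, at 0.031 and −0.004 rad. I relied on the spoke fit instead.
- **End state:** The hand is more than 200 mm from the wheel and the arm is still. In the last overhead picture the pump, lever, pot, dish, spanner, screwdriver and multimeter lie where they started. The arm partly hides the circuit board, but it shows in the same place.

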